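Clamp the folding board in the launderette's folding jig

ROBOT

A 7-joint arm with a two-finger parallel gripper is mounted at the origin on the work surface. World frame = base frame: x ahead of the robot, y to its left, z up, the work surface at z = 0. Lengths are in m, angles in degrees, forces in N, time in s.
With the tool pointing down it reaches from about 0.4 to 0.875 m from the base axis. Payload 6.5 kg.
Tool frame: the origin (TCP) lies midway between the tips of the shut fingers; the grasp point (between the pads) lies 19 mm behind it; z points along the fingers, y is the direction in which the jaws open and shut (so a half turn about z gives the same grasp; the last joint's range is limited). The gripper opens to 85 mm and grips with 20 to 120 N. Pads are 22 mm wide; open, the fingers measure 114 mm over their backs; the gripper's body (76 mm by 85 mm) begins 54 mm behind the grasp point. The pads swing forward as they close: fully open they stand 13 mm farther back than shut.
Start: joints at [64.962, 30.733, -0.252, 88.115, 0.149, 61.152, -4.079], TCP at [0.236, -0.606, 0.209] pointing down, gripper open.
Joint ranges: [-154.64, 154.64], [-21.42, 123.67], [-72.66, 72.17], [13.99, 137.28], [-74.86, 254.86], [10.95, 109.41], [-158.01, 158.01]. Speed limits (degrees/s): [136.94, 136.94, 180, 180, 180, 180, 180].

INTERFACE

Orientations are given as [roll, pitch, yaw] about the fixed x, y, z axes, in that order (R = Rz(yaw) Ry(pitch) Rx(roll)).
In Python, from workcell import ctrl, read_camera, get_calibration, nets gives the robot as it stands.
- The arm moves only by the tool drive_tool, never from a script. Its arguments are lists of equal length, an entry for each row: "translation": the shift along the tool's x, y, z in m, a list of three; "rot": the turn, a rotation vector about the tool's x, y, z in degrees, a list of three; "jaw": the closure, from 0 (fully open) to 1 (shut). In form: {"translation": [[dx, dy, dz], ...], "rot": [[wx, wy, wz], ...], "jaw": [jaw, ...]}. A call has 1 to 20 rows; each row is the pose to reach, as a shift and turn from the pose commanded when the call began, along the tool's axes at that moment; what a row does not reach only later rows make up. A row lasts 1/8 s, in which the tool goes at most 62.5 mm and 10.7 degrees, less where a joint would pass 70% of its speed; a pose out of reach is approached as far as the arm can. A call with a gripper value outside its range is refused whole. The fingers move at their own pace and stop on an object; "newtons" is the grip in N (left out, the last holds). Time passes only in rows, so rows that repeat a pose let the fingers close. It gives the time, the measured TCP pose, the force and the opening at its end, in the units of the state.
- ctrl.get_state(): the state, without advancing time (a new reading comes with each control period).
- read_camera(name): name is "scene" or "top" or "wrist"; returns the picture (420x560x3 uint8, red, green, blue); there is no depth.
- get_calibration(name): a dict with "camera_matrix" (3x3 intrinsics, pixels), "rvec" (rotation vector, rad) and "tvec" (3), from world to camera coordinates, as OpenCV has them. Camera axes: x right, y down, z forward; pixel columns grow to the right and rows downward; lengths in m; the calibration is good to about 2 mm. A picture is of the moment at which its call begins: read the wrist's pose just before it. get_calibration takes no time and is no camera call; for the wrist camera it gives the pose at the moment of the call.
- ctrl.hand_in(): hands the job in, once; it reports no verdict.
Trained networks look in the newest picture that a camera, given by its name, has taken for a name from the list of things; names that differ only in an ending like _2 or _b are one class to them, and where a whole thing is asked for, a point or a joint stands for the part that bears it (a point fixed in the world has none). Each returns a list of dicts, best first, with "conf" (0 to 1); they miss things now and then, are a little off and sometimes report something else, mostly with a low value. They report only what shows in the picture. A call takes as long as a camera call. They do not tell look-alikes from the thing itself.
- nets.masks_of(label, camera): "mask" (420x560 bool, what is visible of it) and "box" ([left, top, width, height] in pixels, round what is visible of it).
The state is a dict: "t": time; "qpos": joint angles; "qd": joint speeds; "joint_torque": joint torques, N m; "tool_pos": TCP position; "eef_rot": TCP orientation; "wrist_force": force on the tool from outside, world axes, zero at the start; "moment": the same for the moment, N m; "width": finger opening in m.
Only numpy, scipy, OpenCV 4.12 (cv2) and the standard library are available. Lean on these libraries where they do the work, as an engineer would, in place of code of your own. Each camera call takes 0.05 s, during which the arm holds its last target. There are 200 camera calls.

TASK

On the folding jig, flip the cam lever open to free the sliding fence, then push the fence so that its sprung face carries the loose grey folding board square against the aluminium end stop and holds it there under light spring pressure. Press gently, without jamming the board hard, and then flip the lever fully back to lock the fence so that the board stays clamped; leave the bottle, mug and carton where they stand.

Things in the scene. Friction and masses are not known exactly. Their poses are not given: they have to be found in the camera images.
- jig: Folding jig, fixed: plywood base 240 (x) x 400 (y) x 12 mm, origin under its centre on the table top. The fence slides along jig y; +y points from fence to board and end stop. Aluminium rail, 24 mm wide, top 32 mm above the table, along y at jig x = -85 mm.
- jig_end (a point): Middle of the base's top surface at its +y edge. Before it stands the END STOP, a fixed aluminium bar 170 mm long (along x, middle at jig x = 25 mm), 22 mm thick, 30 mm high. Its face towards the board lies 50 to 85 mm in -y of this point, square to jig y; exactly where is not reported: feel or see it.
- fence: Sliding fence, 150 mm of travel along jig y. Origin on the rail's centre line at table height, axes as the jig's. Carriage 64 x 56 mm, top 60 mm above the table; from it a beam 20 mm thick (y -10 to +10 mm) spans x = 25 to 185 mm, 16 to 52 mm above the table. Free, it has about 5 N of dry friction and stays where left if the sprung face pushes less; locked, it resists about 40 N.
- fence_back (a point): Centre of the beam's plain back (-y) surface, the place to push the fence: 115 mm in x from the fence's origin, 34 mm above the table.
- fence_face (a point): Centre of the front (+y) of the black sprung plate on the beam's +y side, moving with it: 140 mm long along x, 30 mm high, middle 33 mm above the table. Out, it is 26 mm in +y of the fence's origin. It pushes in up to 10 mm: 2 N at first plus 1 N per mm, about 12 N when it bottoms; after that the force rises steeply.
- lever (a joint): Cam lever on the carriage, vertical axis; rad. 0 = locked, at its stop, pointing along jig +x over the beam; grows clockwise seen from above to 1.65 = other stop, pointing to jig -y. The brake bites below about 0.95: there it springs open when let go, and closing takes up to about 7 N at the grip; below about 0.1 it is over centre and stays shut. Above 0.95 it stays where left.
- lever_pivot (a point): The lever's axis, straight above the fence's origin, 75 mm above the table (the height of the lever arm). Hub radius 19 mm, top 86 mm above the table, a bolt head 5 mm more.
- lever_grip (a point): A point on the lever's black grip, 85 mm from the pivot; the lever's outer end is 105 mm from the pivot. The grip (55 to 95 mm from the pivot) is a level round bar of 10 mm radius, 65 to 85 mm above the table; the inner arm has 6 mm radius. The gap between grip and beam below is 13 mm.
- board: Loose grey plastic folding board with a hand slot, 130 (x) x 110 (y) x 10 mm, about 0.12 kg, lying on the jig's base (underside 12 mm above the table). Origin: centre of its underside. It starts a little askew, 15 mm or more from the end stop and clear of the fence.
- softener: Bystander: white softener bottle, 70 mm diameter, 190 mm tall, beside the jig's +y end. Origin under its centre. To be left in place.
- mug: Bystander: white mug, 80 mm diameter, 90 mm tall, beside the jig's -y end. Origin under its centre. To be left in place.
- carton: Bystander: cardboard carton 90 x 70 x 130 mm tall, beside the jig's +y end. Origin under its centre. To be left in place.
There are look-alikes about, which are no part of the job. Of the things like the board, leave any that is brown; of the rest the larger one is meant.

How it is judged:
By the outcome, as a careful person would: the job done as asked, in the order asked, and still so for the second after the job is handed in, with the robot touching nothing.
It also fails if it takes over 67 s, if anything falls off the work surface, if the arm or the gripper's body presses on something with over 40 N, if the wrist force passes 120 N, or if a joint passes its speed limit or range.

## Working session

There is one attempt and no reset: what is moved stays moved. The work goes in short steps, Python scripts to look and compute and a tool call to move; the robot and the scene stay as the last step left them, time stands still between calls to the robot, and variables do not carry over. Pictures are saved under pics/ and viewed, about 8 in all and at most 12, crops included, and the job is handed in when it is done.

Besides the shell and the picture viewer there is one more tool, called after "Emit:" as name(argument=value, ...), one argument or row to a line, values as JSON. drive_tool: Moves the arm, as the interface text tells. Its arguments: {"type":"object","properties":{"translation":{"type":"array"},"rot":{"type":"array"},"jaw":{"type":"array"},"newtons":{"type":"number"}},"required":["translation","rot","jaw"]}

```bash
mkdir -p pics; ls; cat > h.py <<'E'
import numpy as np,cv2
from scipy.spatial.transform import Rotation as Ro
from workcell import ctrl,read_camera,get_calibration,nets
def cal(n):
    c=get_calibration(n);return np.array(c["camera_matrix"],float),np.array(c["rvec"],float).ravel(),np.array(c["tvec"],float).ravel()
def p2w(n,uv,z,c=None):
    K,r,t=c or cal(n);R=Ro.from_rotvec(r).as_matrix();C=-R.T@t
    d=(R.T@np.linalg.inv(K)@np.c_[np.atleast_2d(uv),np.ones(len(np.atleast_2d(uv)))].T).T
    return C+d*((z-C[2])/d[:,2])[:,None]
def w2p(n,P,c=None):
    K,r,t=c or cal(n);return cv2.projectPoints(np.atleast_2d(P).astype(float),r,t,K,None)[0][:,0]
def save(n,f):
    im=read_camera(n);cv2.imwrite('pics/'+f,im[:,:,::-1]);return im
E
python3 - <<'E'
from h import *
a=save("top","top0.png");b=save("scene","sc0.png")
print(ctrl.get_state())
for cam in("top","scene"):
    print(cam,[x.tolist() for x in cal(cam)])
    for l in("jig","fence","lever","board","softener","mug","carton"):
        for d in nets.masks_of(l,cam)[:4]:
            m=d["mask"].astype(np.uint8);c=max(cv2.findContours(m,0,2)[0],key=cv2.contourArea)
            print(cam,l,round(d["conf"],2),d["box"],m.sum(),cv2.minAreaRect(c))
E
```

```text
pics
{'t': 0.1, 'qpos': array([64.96188921, 30.77275721, -0.25456691, 88.16503379,  0.1481392 ,
       61.15312287, -4.07963857]), 'qd': array([-0.10456305, -0.20030173,  0.02272609, -0.13141754,  0.0406478 ,
        0.02579717,  0.00886419]), 'joint_torque': array([ 2.77014631e-03, -5.84566462e+01,  1.05204172e+00, -2.59778202e+01,
        1.26357234e-02,  4.59813440e-03, -4.08981964e-05]), 'tool_pos': array([ 0.23530274, -0.6052596 ,  0.20830523]), 'eef_rot': array([-1.79909603e+02,  5.84476817e-03,  2.12488804e+01]), 'wrist_force': array([ 0.04504047,  0.20305502, -0.05540605]), 'moment': array([0.03799621, 0.00540019, 0.00718166]), 'width': 0.08525162118913789}
top [[[526.0528844559595, 0.0, 268.7275966209653], [0.0, 526.0528844559595, 216.3215858700209], [0.0, 0.0, 1.0]], [2.1393353866638765, -2.1826882894925754, 0.14329201342782485], [0.03302055061631984, 0.5546072255222989, 1.432359517173139]]
top jig 0.93 [196.8, 161.6, 151.8, 99.1] 9491 ((271.20941162109375, 209.1169891357422), (140.85589599609375, 83.86083221435547), 7.815293312072754)
top fence 0.65 [295.7, 176.3, 19.4, 82
[... 3188 characters left out ...]
37 ((172.9046630859375, 169.70892333984375), (42.11028289794922, 45.398040771484375), 35.83765411376953)
scene mug 0.56 [187.3, 160.5, 159.0, 149.8] 10035 ((266.18170166015625, 230.08245849609375), (149.38430786132812, 95.17256927490234), 52.17171096801758)
scene mug 0.5 [206.4, 161.4, 76.1, 59.8] 1800 ((243.43258666992188, 194.3252410888672), (27.078479766845703, 84.05231475830078), 54.865806579589844)
scene carton 0.67 [328.5, 254.5, 54.7, 61.9] 2305 ((355.48895263671875, 283.2413330078125), (43.86532211303711, 61.10816192626953), 38.1572265625)
scene carton 0.33 [205.4, 162.7, 79.4, 60.8] 1717 ((242.58544921875, 192.1814727783203), (26.6851806640625, 83.72016906738281), 60.01836013793945)
```

```bash
python3 - <<'E'
import cv2,numpy as np
a=cv2.imread('pics/top0.png')[100:330,130:410];cv2.imwrite('pics/v1.png',cv2.resize(a,None,fx=2.6,fy=2.6,interpolation=2))
b=cv2.imread('pics/sc0.png')[130:360,140:460];cv2.imwrite('pics/v2.png',cv2.resize(b,None,fx=2.5,fy=2.5,interpolation=2))
E
```

```text
(no output)
```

View pics/v1.png

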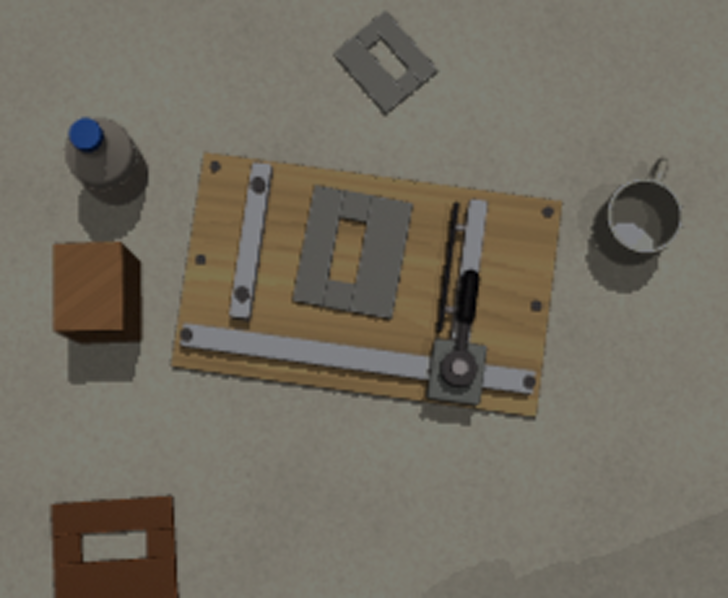

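View pics/v2.png

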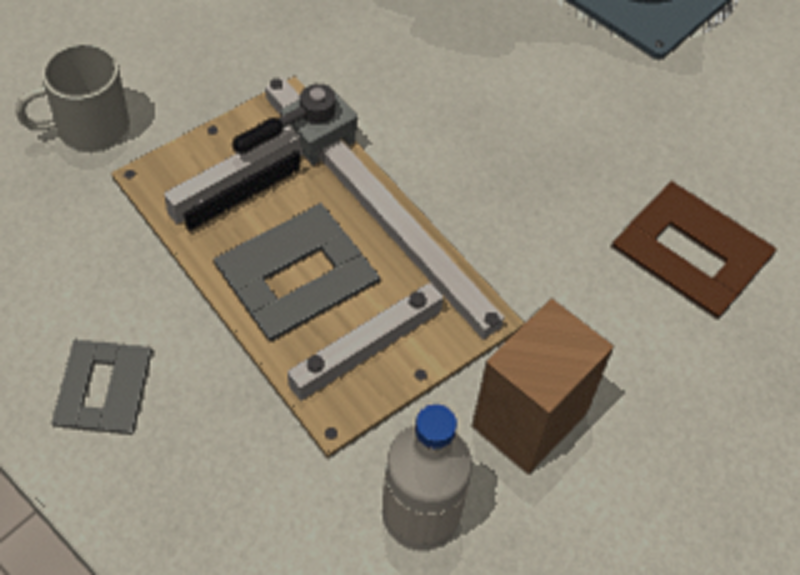

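The top view shows the jig with corners at about (205,152), (562,200), (537,415) and (173,368) in the crop. The lever is locked, lying over the beam with its hub at (459,367). The large grey board is on the base at (352,252), the end stop is at its left, and a small grey and a brown look-alike lie off the jig.

```bash
python3 - <<'E'
from h import *
c=cal("top")
f=lambda L:np.array(L,float)/2.6+[130,100]-0.3
W=lambda L,z:p2w("top",f(L),z,c)[:,:2]
# corners: jig (+x+y),(+x,-y),(-x,-y),(-x,+y)
P=W([(205,152),(562,200),(537,415),(173,368)],.012)
M=np.array([(.12,.2),(.12,-.2),(-.12,-.2),(-.12,.2)])
print("corners",P.round(4).tolist())
R,_=Ro.align_vectors(np.c_[P-P.mean(0),np.zeros(4)],np.c_[M,np.zeros(4)])
yaw=R.as_euler('xyz')[2];o=P.mean(0)
print("jig",o,np.degrees(yaw),"sizes",[np.linalg.norm(P[i]-P[i-1]).round(4) for i in range(4)])
R2=np.array([[np.cos(yaw),-np.sin(yaw)],[np.sin(yaw),np.cos(yaw)]])
J=lambda p:((p-o)@R2).round(4).tolist()
print("pred err",((P-o)@R2-M).round(4).tolist())
print("bolt",J(W([(460,367)],.091)),"grip ends",J(W([(471,273),(464,318)],.075)))
print("carriage top",J(W([(431,341),(487,346),(478,402),(430,396)],.06)))
print("stop top corners",J(W([(254,164),(271,166),(250,319),(230,316)],.042)))
print("board",J(W([(316,184),(412,203),(392,319),(292,303)],.022)))
print("plate",J(W([(455,203),(438,331)],.048)),"rail",J(W([(186,325),(536,372),(533,392),(182,346)],.032)))
for z,L in((0,[(386,62)]),(.13,[(53,243),(123,243),(123,330),(53,330)]),(.19,[(86,133)]),(.09,[(645,216)])): print(J(W(L,z)),W(L,z).round(3).tolist())
# scene check
P=p2w("scene",np.array([(295,75),(520,320),(330,455),(113,175)])/2.5+[140,130]-.3,.012)[:,:2]
print("scene",P.round(4).tolist(),J(P))
b=p2w("scene",np.array([(318,97)])/2.5+[140,130]-.3,.091)[:,:2];print("bolt",J(b))
b=p2w("scene",np.array([(289,377),(433,287)])/2.5+[140,130]-.3,.042)[:,:2];print("stop far top edge",J(b))
E
```

```text
corners [[0.7294, 0.1908], [0.6681, -0.2013], [0.4327, -0.1652], [0.4914, 0.2269]]
jig [0.58039242 0.01281742] -8.692839067745478 sizes [np.float64(0.2408), np.float64(0.3969), np.float64(0.2381), np.float64(0.3964)]
pred err [[0.0004, -0.0015], [-0.001, 0.0016], [0.0009, 0.0017], [-0.0004, -0.0018]]
bolt [[-0.0854, -0.1041]] grip ends [[0.0153, -0.1046], [-0.0327, -0.1031]]
carriage top [[-0.0595, -0.0727], [-0.057, -0.1317], [-0.1166, -0.1294], [-0.117, -0.0789]]
stop top corners [[0.1077, 0.14], [0.1079, 0.1215], [-0.0597, 0.1205], [-0.0593, 0.1421]]
board [[0.0989, 0.0717], [0.0918, -0.035], [-0.0375, -0.0297], [-0.0344, 0.0798]]
plate [[0.0926, -0.0803], [-0.0468, -0.0793]] rail [[-0.0741, 0.1884], [-0.0749, -0.1894], [-0.0965, -0.1886], [-0.097, 0.1893]]
[[0.2521, 0.0139]] [[0.832, -0.012]]
[[-0.0186, 0.3198], [-0.0093, 0.2501], [-0.0963, 0.2367], [-0.1055, 0.3059]] [[0.61, 0.332], [0.609, 0.261], [0.521, 0.261], [0.522, 0.331]]
[[0.0842, 0.2908]] [[0.708, 0.288]]
[[0.0964, -0.276]] [[0.634, -0.275]]
scene [[0.4296, -0.1632], [0.4944, 0.2251], [0.7281, 0.1957], [0.667, -0.1955]] [[-0.1224, -0.1968], [-0.1171, 0.1968], [0.1184, 0.2031], [0.1171, -0.1928]]
bolt [[-0.0844, -0.0984]]
stop far top edge [[0.1116, 0.1289], [-0.058, 0.1302]]
```

```bash
cat >> h.py <<'E'
O=np.array([.5804,.0128]);YAW=np.radians(-8.69)
RJ=np.array([[np.cos(YAW),-np.sin(YAW)],[np.sin(YAW),np.cos(YAW)]])
def j2w(x,y): return O+RJ@[x,y]
def tooljig(): 
    s=ctrl.get_state();return np.r_[(np.array(s["tool_pos"][:2])-O)@RJ,s["tool_pos"][2]],s
def shift(x,y,z):
    s=ctrl.get_state();R=Ro.from_euler('xyz',s["eef_rot"],degrees=True)
    return (R.inv().apply(np.r_[j2w(x,y),z]-s["tool_pos"])).round(4)
E
python3 - <<'E'
from h import *
print(tooljig()[0],shift(-.010,-.070,.13))
for th in np.arange(0,1.7,.2): 
    n=np.array([np.sin(th),np.cos(th)]);a=np.array([np.cos(th),-np.sin(th)])
    s=.010+.0145*np.sin(th)+.011*np.cos(th)
    print(round(th,2),"open",(np.array([-.085,-.103])+.075*a+n*s).round(3),"close",(np.array([-.085,-.103])+.075*a-n*s).round(3))
E
```

```text
[-0.24746144 -0.66364416  0.2091058 ] [ 0.502  -0.3959  0.0791]
0.0 open [-0.01  -0.082] close [-0.01  -0.124]
0.2 open [-0.007 -0.095] close [-0.016 -0.141]
0.4 open [-0.006 -0.108] close [-0.026 -0.156]
0.6 open [-0.008 -0.123] close [-0.038 -0.168]
0.8 open [-0.013 -0.137] close [-0.053 -0.176]
1.0 open [-0.021 -0.151] close [-0.068 -0.181]
1.2 open [-0.032 -0.163] close [-0.083 -0.183]
1.4 open [-0.046 -0.172] close [-0.098 -0.181]
1.6 open [-0.063 -0.179] close [-0.111 -0.177]
```

Emit:
drive_tool(
  translation=[
    [0.502,-0.396,0.079],
    [0.502,-0.396,0.079],
    [0.502,-0.396,0.079],
    [0.502,-0.396,0.079],
    [0.502,-0.396,0.079],
    [0.502,-0.396,0.079],
    [0.502,-0.396,0.079],
    [0.502,-0.396,0.079],
    [0.502,-0.396,0.079],
    [0.502,-0.396,0.079],
    [0.502,-0.396,0.079],
    [0.502,-0.396,0.079],
    [0.502,-0.396,0.079],
    [0.502,-0.396,0.079],
  ],
  rot=[
    [0,0,-60.06],
    [0,0,-60.06],
    [0,0,-60.06],
    [0,0,-60.06],
    [0,0,-60.06],
    [0,0,-60.06],
    [0,0,-60.06],
    [0,0,-60.06],
    [0,0,-60.06],
    [0,0,-60.06],
    [0,0,-60.06],
    [0,0,-60.06],
    [0,0,-60.06],
    [0,0,-60.06],
  ],
  jaw=[1,1,1,1,1,1,1,1,1,1,1,1,1,1],
)

```text
t: 2.55
tool_pos: [0.5593, -0.0572, 0.1302]
eef_rot: [-180.0, 0.1, 81.1]
wrist_force: [-0.6, -0.1, 0.3]
width: -0.0002
```

```bash
python3 - <<'E'
from h import *
t,s=tooljig();print(t,s["qpos"].round(1),shift(-.010,-.070,.06))
im=save("wrist","w1.png");c=cal("wrist")
# project predicted lever points
for n,P in dict(bolt=[-.085,-.103,.091],gripend=[.02,-.103,.075],grip0=[-.03,-.103,.075],stopL=[-.06,.12,.042],stopR=[.11,.12,.042],tcp=[-.01,-.07,.13]).items():
    print(n,w2p("wrist",np.r_[j2w(P[0],P[1]),P[2]],c)[0].round())
E
```

```text
[-0.01030146 -0.07239754  0.13023417] [ 17.8  29.7 -21.7 104.4  14.2  48.6 -19.7] [0.0025 0.0003 0.0702]
bolt [158. 272.]
gripend [325. 261.]
grip0 [249. 261.]
stopL [ 192. -119.]
stopR [ 487. -120.]
tcp [279. 246.]
```

View pics/w1.png

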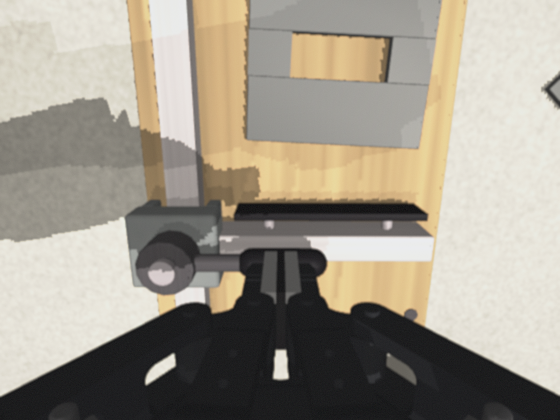

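The wrist view has the bolt at (161,272), where I predicted (158,272). The grip runs from x 240 to 325 at row 263. The tool stands just on its +y side, so I'm descending.

Emit:
drive_tool(
  translation=[
    [0.003,0,0.03],
    [0.003,0,0.06],
    [0.003,0,0.07],
    [0.003,0,0.07],
  ],
  rot=[
    [0,0,0],
    [0,0,0],
    [0,0,0],
    [0,0,0],
  ],
  jaw=[1,1,1,1],
)

```text
t: 3.1
tool_pos: [0.5601, -0.0524, 0.06]
eef_rot: [-180.0, 0.0, 81.3]
wrist_force: [0.5, 0.5, 0.2]
width: 0.0001
```

Emit:
drive_tool(
  translation=[
    [-0.008,0,0],
    [-0.015,0.001,0],
    [-0.021,0.002,0],
    [-0.028,0.003,0],
    [-0.034,0.004,0],
    [-0.041,0.004,0],
    [-0.049,0.003,0],
    [-0.056,0.002,0],
    [-0.063,0,0],
    [-0.07,-0.003,0],
    [-0.077,-0.007,0],
    [-0.084,-0.011,0],
    [-0.09,-0.016,0],
    [-0.096,-0.022,0],
    [-0.101,-0.029,0],
    [-0.105,-0.036,0],
    [-0.109,-0.044,0],
    [-0.111,-0.049,0],
    [-0.111,-0.049,0],
  ],
  rot=[
    [0,0,0],
    [0,0,0],
    [0,0,0],
    [0,0,0],
    [0,0,0],
    [0,0,0],
    [0,0,0],
    [0,0,0],
    [0,0,0],
    [0,0,0],
    [0,0,0],
    [0,0,0],
    [0,0,0],
    [0,0,0],
    [0,0,0],
    [0,0,0],
    [0,0,0],
    [0,0,0],
    [0,0,0],
  ],
  jaw=[1,1,1,1,1,1,1,1,1,1,1,1,1,1,1,1,1,1,1],
)

```text
t: 5.48
tool_pos: [0.4947, -0.1543, 0.0601]
eef_rot: [-180.0, 0.0, 81.3]
wrist_force: [-0.0, -0.5, 0.7]
width: 0.0003
```

Emit:
drive_tool(
  translation=[
    [0,0.03,-0.02],
    [0.02,0.07,-0.02],
    [0.032,0.089,-0.01],
    [0.032,0.089,0.01],
    [0.032,0.089,0.03],
    [0.032,0.089,0.03],
  ],
  rot=[
    [0,0,0],
    [0,0,0],
    [0,0,0],
    [0,0,0],
    [0,0,0],
    [0,0,0],
  ],
  jaw=[1,1,1,1,1,1],
)

```text
t: 6.22
tool_pos: [0.5848, -0.1365, 0.0276]
eef_rot: [-179.7, 0.0, 81.3]
wrist_force: [0.3, 0.2, 0.1]
width: 0.0001
```

```bash
python3 - <<'E'
from h import *
t,s=tooljig();print(t,s["wrist_force"].round(2))
a=save("top","top1.png")[100:330,130:410];w=save("wrist","w2.png")
a=cv2.resize(a,(560,460));
cv2.imwrite('pics/v3.png',np.vstack([a[50:380],w])[:,:,::-1][:600] if 0 else np.hstack([cv2.resize(a,(420,345)),cv2.resize(w,(380,345))])[:,:,::-1])
E
```

```text
[ 0.02693204 -0.14694253  0.02758711] [0.33 0.18 0.05]
```

View pics/v3.png

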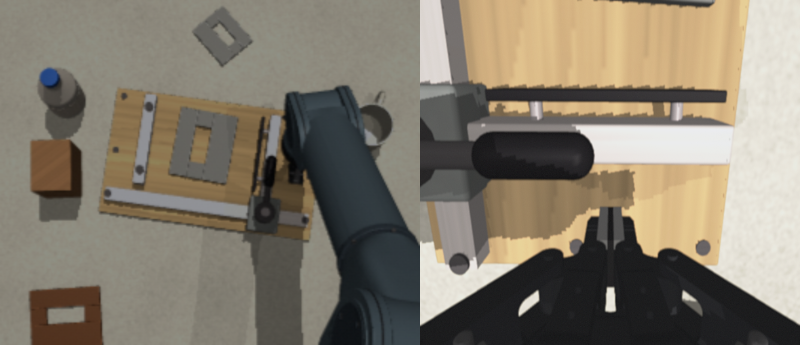

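The lever is still lying along +x at θ≈0, so the sweep did not leave it open. I'll repeat it in smaller steps and check the force and position as I go.

Emit:
drive_tool(
  translation=[
    [0,0,-0.05],
    [0.0,0,-0.09],
    [0.05,-0.02,-0.09],
    [0.079,-0.04,-0.08],
    [0.079,-0.04,-0.04],
    [0.079,-0.04,-0.027],
    [0.079,-0.04,-0.027],
  ],
  rot=[
    [0,0,0],
    [0,0,0],
    [0,0,0],
    [0,0,0],
    [0,0,0],
    [0,0,0],
    [0,0,0],
  ],
  jaw=[1,1,1,1,1,1,1],
)

```text
t: 7.2
tool_pos: [0.5601, -0.0526, 0.057]
eef_rot: [-179.9, 0.0, 81.2]
wrist_force: [1.1, 0.7, 1.0]
width: -0.0002
```

Emit:
drive_tool(
  translation=[
    [-0.008,0.001,0],
    [-0.015,0.001,0],
    [-0.022,0.002,0],
    [-0.022,0.002,0],
  ],
  rot=[
    [0,0,0],
    [0,0,0],
    [0,0,0],
    [0,0,0],
  ],
  jaw=[1,1,1,1],
)

```text
t: 7.7
tool_pos: [0.5594, -0.0731, 0.0577]
eef_rot: [180.0, -0.1, 81.3]
wrist_force: [-0.7, 3.3, 2.4]
width: 0.0005
```

```bash
python3 - <<'E'
from h import *
t,s=tooljig();print(t,s["wrist_force"].round(2))
w=save("wrist","w3.png");a=save("scene","s3.png")[130:300,140:360]
cv2.imwrite('pics/v4.png',np.hstack([cv2.resize(w,(400,300)),cv2.resize(a,(388,300))])[:,:,::-1])
E
```

```text
[-0.00776092 -0.08808569  0.05767704] [-0.73  3.27  2.43]
```

View pics/v4.png

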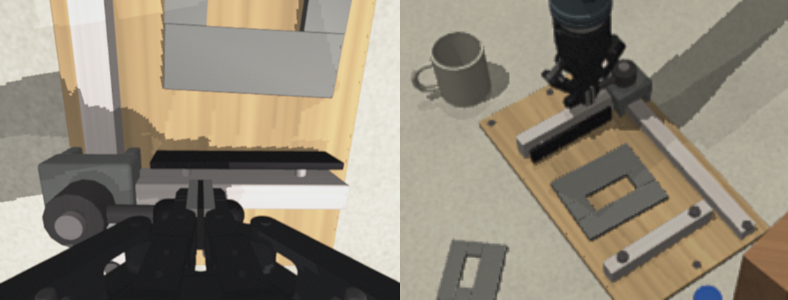

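Emit:
drive_tool(
  translation=[
    [-0.006,0.001,0],
    [-0.012,0.001,0],
    [-0.019,0.001,0],
    [-0.019,0.001,0],
  ],
  rot=[
    [0,0,0],
    [0,0,0],
    [0,0,0],
    [0,0,0],
  ],
  jaw=[1,1,1,1],
)

```text
t: 8.3
tool_pos: [0.5571, -0.0929, 0.0572]
eef_rot: [-180.0, 0.0, 81.3]
wrist_force: [1.0, -0.3, 0.4]
width: -0.0001
```

Emit:
drive_tool(
  translation=[
    [-0.008,-0.001,0],
    [-0.015,-0.003,0],
    [-0.022,-0.005,0],
    [-0.022,-0.005,0],
  ],
  rot=[
    [0,0,0],
    [0,0,0],
    [0,0,0],
    [0,0,0],
  ],
  jaw=[1,1,1,1],
)

```text
t: 8.8
tool_pos: [0.5482, -0.1161, 0.0569]
eef_rot: [-180.0, 0.1, 81.2]
wrist_force: [-0.2, -0.5, -0.7]
width: 0.0001
```

```bash
python3 - <<'E'
from h import *
w=save("wrist","w4.png");a=save("scene","s4.png")[130:300,140:360]
cv2.imwrite('pics/v5.png',np.hstack([cv2.resize(w,(400,300)),cv2.resize(a,(388,300))])[:,:,::-1])
E
```

```text
(no output)
```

View pics/v5.png

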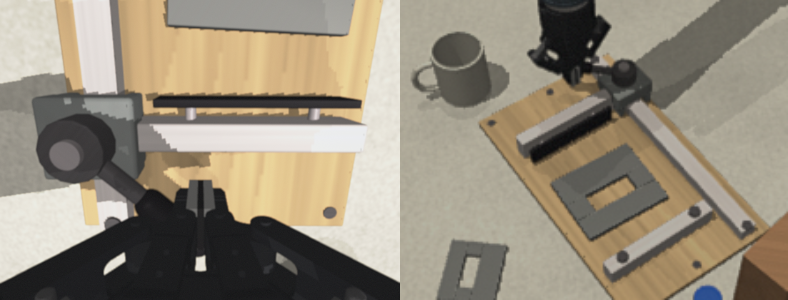

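The lever does open: it is at roughly 0.7 rad and the finger sits beside it. I'll carry on in stages.

Emit:
drive_tool(
  translation=[
    [-0.008,-0.003,0],
    [-0.015,-0.006,0],
    [-0.021,-0.009,0],
    [-0.027,-0.014,0],
    [-0.033,-0.02,0],
    [-0.038,-0.027,0],
    [-0.042,-0.034,0],
    [-0.042,-0.034,0],
  ],
  rot=[
    [0,0,0],
    [0,0,0],
    [0,0,0],
    [0,0,0],
    [0,0,0],
    [0,0,0],
    [0,0,0],
    [0,0,0],
  ],
  jaw=[1,1,1,1,1,1,1,1],
)

```text
t: 9.9
tool_pos: [0.508, -0.1507, 0.0571]
eef_rot: [-180.0, 0.0, 81.3]
wrist_force: [-0.5, -0.4, -0.2]
width: -0.0003
```

```bash
python3 - <<'E'
from h import *
t,s=tooljig();print(t,s["wrist_force"].round(2))
w=save("wrist","w5.png");a=save("scene","s5.png")[130:300,140:360]
cv2.imwrite('pics/v6.png',np.hstack([cv2.resize(w,(400,300)),cv2.resize(a,(388,300))])[:,:,::-1])
E
```

```text
[-0.04684374 -0.17257803  0.05705304] [-0.49 -0.36 -0.24]
```

View pics/v6.png

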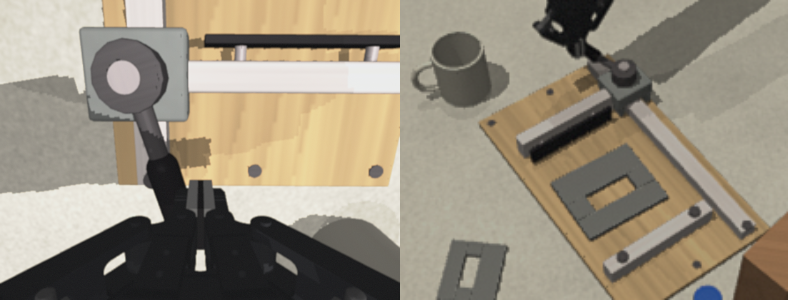

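Emit:
drive_tool(
  translation=[
    [-0.004,-0.008,0],
    [-0.007,-0.016,0],
    [-0.008,-0.022,0],
    [-0.008,-0.022,0],
    [-0.008,-0.021,-0.04],
    [-0.008,-0.021,-0.09],
    [-0.008,-0.021,-0.09],
    [0.02,0.04,-0.09],
    [0.026,0.076,-0.09],
    [0.026,0.076,-0.09],
  ],
  rot=[
    [0,0,0],
    [0,0,0],
    [0,0,0],
    [0,0,0],
    [0,0,0],
    [0,0,0],
    [0,0,0],
    [0,0,0],
    [0,0,0],
    [0,0,0],
  ],
  jaw=[1,1,1,1,1,1,1,1,1,1],
)

```text
t: 11.25
tool_pos: [0.5898, -0.1347, 0.1459]
eef_rot: [180.0, -0.1, 81.4]
wrist_force: [-0.7, -0.9, 0.5]
width: 0.0004
```

```bash
python3 - <<'E'
from h import *
t,s=tooljig();print(t,s["wrist_force"].round(2),shift(.03,-.145,.03))
w=save("wrist","w6.png");a=save("scene","s6.png")[130:300,140:360]
cv2.imwrite('pics/v7.png',np.hstack([cv2.resize(w,(400,300)),cv2.resize(a,(388,300))])[:,:,::-1])
E
```

```text
[ 0.03163027 -0.14441426  0.14589985] [-0.74 -0.86  0.54] [-0.0007 -0.0016  0.1159]
```

View pics/v7.png

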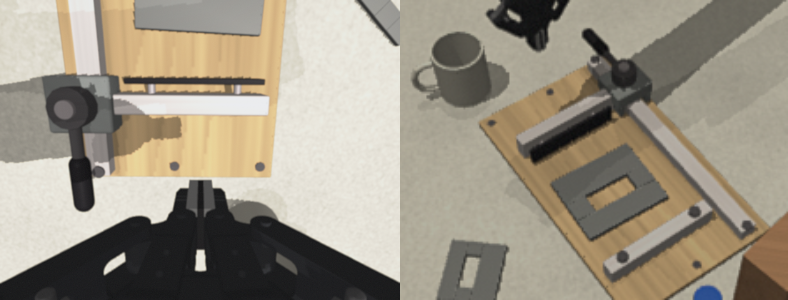

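The lever is fully open, pointing to -y. Next I'll go down behind the beam and push.

Emit:
drive_tool(
  translation=[
    [0,0,0.05],
    [0,0,0.1],
    [0,0,0.117],
    [0.006,0,0.117],
    [0.012,0,0.117],
    [0.018,0,0.117],
    [0.022,0,0.117],
    [0.027,0,0.117],
    [0.032,0,0.117],
    [0.037,0,0.117],
    [0.042,0,0.117],
    [0.047,0,0.117],
    [0.052,0,0.117],
    [0.057,0,0.117],
    [0.062,0,0.117],
    [0.067,0,0.117],
    [0.072,0,0.117],
    [0.077,0,0.117],
    [0.082,0,0.117],
    [0.087,0,0.117],
  ],
  rot=[
    [0,0,0],
    [0,0,0],
    [0,0,0],
    [0,0,0],
    [0,0,0],
    [0,0,0],
    [0,0,0],
    [0,0,0],
    [0,0,0],
    [0,0,0],
    [0,0,0],
    [0,0,0],
    [0,0,0],
    [0,0,0],
    [0,0,0],
    [0,0,0],
    [0,0,0],
    [0,0,0],
    [0,0,0],
    [0,0,0],
  ],
  jaw=[1,1,1,1,1,1,1,1,1,1,1,1,1,1,1,1,1,1,1,1],
)

```text
t: 13.85
tool_pos: [0.6012, -0.0497, 0.0301]
eef_rot: [-180.0, 0.0, 81.3]
wrist_force: [0.7, -0.3, 0.8]
width: 0.0001
```

```bash
cat > m.py <<'E'
from h import *
import sys
t,s=tooljig();print("tool",t.round(4),s["wrist_force"].round(2),"Fjy",round(float((s["wrist_force"][:2]@RJ)[1]),2),s["t"])
n=sys.argv[1];im=save("wrist",n+".png");c=cal("wrist")
for l in("fence","board","lever"):
    for d in nets.masks_of(l,"wrist")[:1]:
        print(l,round(d["conf"],2),d["box"])
E
python3 m.py w7
python3 - <<'E'
import cv2,numpy as np
cv2.imwrite('pics/v8.png',cv2.resize(cv2.imread('pics/w7.png'),(560,420)))
E
```

```text
tool [ 0.0299 -0.0586  0.0301] [ 0.74 -0.3   0.83] Fjy -0.18 13.85
fence 0.78 [0.7, 271.9, 420.9, 121.3]
board 0.65 [136.3, 0.0, 304.2, 201.3]
lever 0.73 [0.2, 340.6, 58.8, 56.7]
```

View pics/v8.png

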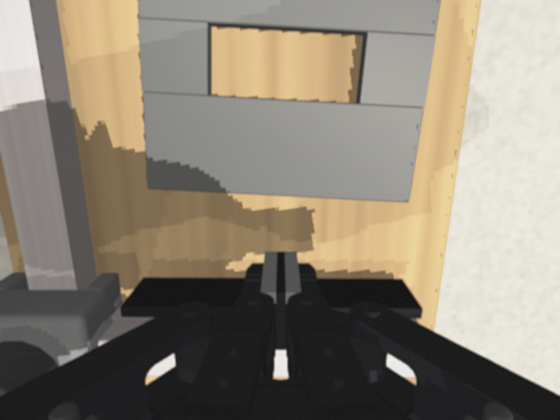

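```bash
python3 - <<'E'
from h import *
J=lambda uv,z:((p2w("wrist",uv,z)[:,:2]-O)@RJ).round(4).tolist()
print("plate top +y edge",J([(140,280),(410,280)],.048),"-y",J([(125,315),(420,315)],.048))
print("board near edge",J([(148,188),(409,201)],.022))
t=tooljig()[0]
for z in(.03,.05,.08):print(z,w2p("wrist",np.r_[j2w(t[0],t[1]),z]))
print(w2p("wrist",np.r_[j2w(t[0],t[1]+.011),.03]))
a=cv2.imread('pics/w7.png')
save("top","top2.png");save("scene","s7.png")
for cam in("top","scene"):
  for l in("fence","lever"):
    for d in nets.masks_of(l,cam)[:1]:print(cam,l,d["box"],round(d["conf"],2))
E
```

```text
plate top +y edge [[-0.0321, -0.0656], [0.0887, -0.0656]] -y [[-0.0409, -0.0835], [0.0951, -0.0834]]
board near edge [[-0.034, -0.0295], [0.0942, -0.0361]]
0.03 [[278.85204582 250.2295162 ]]
0.05 [[278.65545445 268.31393052]]
0.08 [[278.25098409 305.52110584]]
[[278.82555471 229.05273335]]
top fence [292.6, 221.1, 23.7, 39.6] 0.84
top lever [299.7, 234.8, 12.4, 14.0] 0.67
scene fence [207.0, 153.5, 76.8, 69.0] 0.58
scene lever [258.4, 155.3, 14.4, 25.9] 0.81
```

```bash
python3 - <<'E'
import cv2,numpy as np
a=cv2.imread('pics/s7.png')[130:300,150:340];b=cv2.imread('pics/top2.png')[140:290,230:390]
cv2.imwrite('pics/v9.png',np.hstack([cv2.resize(a,(447,400),interpolation=2),cv2.resize(b,(350,400),interpolation=2)]))
E
```

```text
(no output)
```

View pics/v9.png

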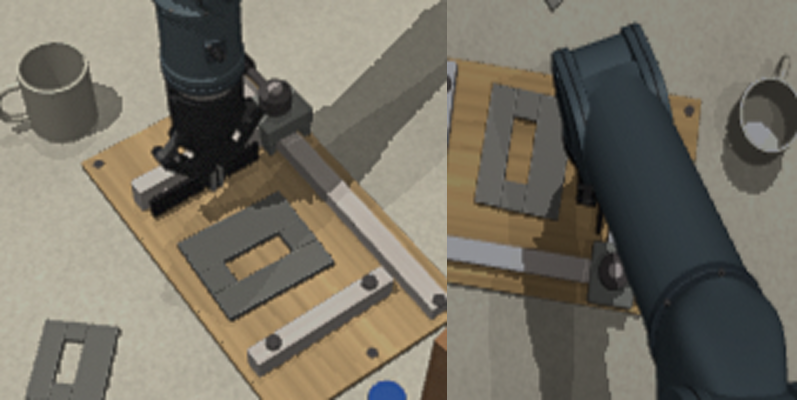

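The scene view shows the fingertips in front of the sprung plate with the fence unmoved, so the finger never engaged the beam. I'll lift over it, go behind again and check each step.

Emit:
drive_tool(
  translation=[
    [0,0,-0.05],
    [0,0,-0.07],
    [0,0,-0.07],
    [-0.05,0,-0.07],
    [-0.091,0,-0.07],
    [-0.091,0,-0.07],
    [-0.091,0,-0.03],
    [-0.091,0,0.0],
    [-0.091,0,0.0],
  ],
  rot=[
    [0,0,0],
    [0,0,0],
    [0,0,0],
    [0,0,0],
    [0,0,0],
    [0,0,0],
    [0,0,0],
    [0,0,0],
    [0,0,0],
  ],
  jaw=[1,1,1,1,1,1,1,1,1],
)

```text
t: 15.48
tool_pos: [0.5846, -0.1383, 0.027]
eef_rot: [-179.6, -0.1, 81.4]
wrist_force: [-0.4, 0.5, 1.1]
width: -0.0003
```

Emit:
drive_tool(
  translation=[
    [0.01,0,0],
    [0.02,0,0],
    [0.026,0,0],
    [0.026,0,0],
  ],
  rot=[
    [0,0,0],
    [0,0,0],
    [0,0,0],
    [0,0,0],
  ],
  jaw=[1,1,1,1],
)

```text
t: 15.98
tool_pos: [0.5918, -0.1132, 0.0307]
eef_rot: [179.9, -0.0, 81.4]
wrist_force: [-0.1, 0.5, -0.1]
width: -0.0001
```

Emit:
drive_tool(
  translation=[
    [0.004,0,0],
    [0.008,0,0],
    [0.008,0,0],
  ],
  rot=[
    [0,0,0],
    [0,0,0],
    [0,0,0],
  ],
  jaw=[1,1,1],
)

```text
t: 16.35
tool_pos: [0.5925, -0.1059, 0.0301]
eef_rot: [-180.0, -0.0, 81.3]
wrist_force: [0.4, 0.0, -0.3]
width: 0.0003
```

Emit:
drive_tool(
  translation=[
    [0.004,0,0],
    [0.008,0,0],
    [0.008,0,0],
  ],
  rot=[
    [0,0,0],
    [0,0,0],
    [0,0,0],
  ],
  jaw=[1,1,1],
)

```text
t: 16.73
tool_pos: [0.5938, -0.0978, 0.0301]
eef_rot: [180.0, -0.0, 81.4]
wrist_force: [-0.2, -1.0, 0.1]
width: -0.0003
```

```bash
python3 m.py w8; python3 - <<'E'
from h import *
save("scene","s8.png")
for l in("fence","lever","board"):
    for d in nets.masks_of(l,"scene")[:3]:print(l,d["box"],round(d["conf"],2))
E
```

```text
tool [ 0.03   -0.1073  0.0301] [-0.16 -1.    0.08] Fjy -1.02 16.725
fence 0.74 [1.4, 181.5, 442.6, 214.1]
board 0.56 [128.6, 0.0, 305.1, 99.4]
lever 0.57 [0.4, 235.6, 43.6, 162.3]
fence [204.4, 146.2, 79.2, 75.4] 0.87
lever [248.3, 147.6, 25.3, 34.6] 0.68
board [163.8, 265.4, 33.9, 37.7] 0.72
board [227.4, 211.4, 65.5, 53.4] 0.65
board [387.7, 201.6, 63.7, 53.0] 0.6
```

```bash
python3 - <<'E'
from h import *
for f in(-.106,-.1,-.094,-.088,-.08):
    print(f,[w2p("wrist",np.r_[j2w(.03,f+.026),z])[0].round() for z in(.018,.048)],w2p("wrist",np.r_[j2w(.03,f-.01),.052])[0].round(),w2p("scene",np.r_[j2w(-.085,f),.091])[0].round(1))
im=cv2.imread('pics/w8.png');print(im[150:330:5,180].tolist())
cv2.imwrite('pics/v10.png',np.hstack([im,cv2.resize(cv2.imread('pics/s8.png')[130:300,150:340],(240,420)) ]))
E
```

```text
-0.106 [array([279., 189.]), array([279., 205.])] [279. 287.] [265.4 166.6]
-0.1 [array([279., 177.]), array([279., 191.])] [279. 274.] [266.7 168. ]
-0.094 [array([279., 165.]), array([279., 177.])] [279. 262.] [268.1 169.4]
-0.088 [array([279., 153.]), array([279., 163.])] [279. 249.] [269.4 170.9]
-0.08 [array([279., 136.]), array([279., 143.])] [279. 231.] [271.2 172.8]
[[140, 192, 223], [140, 192, 223], [95, 128, 152], [83, 112, 134], [85, 113, 135], [85, 115, 135], [85, 114, 134], [84, 114, 133], [41, 53, 62], [21, 19, 21], [23, 22, 23], [26, 24, 24], [28, 26, 27], [28, 28, 28], [99, 98, 104], [98, 98, 103], [100, 101, 106], [98, 100, 104], [96, 98, 102], [128, 131, 137], [132, 135, 140], [129, 132, 137], [127, 130, 136], [144, 147, 153], [149, 152, 158], [146, 150, 157], [147, 150, 157], [101, 124, 142], [122, 168, 201], [144, 197, 226], [144, 197, 227], [66, 90, 105], [32, 31, 30], [32, 29, 30], [29, 27, 27], [30, 30, 29]]
```

View pics/v10.png

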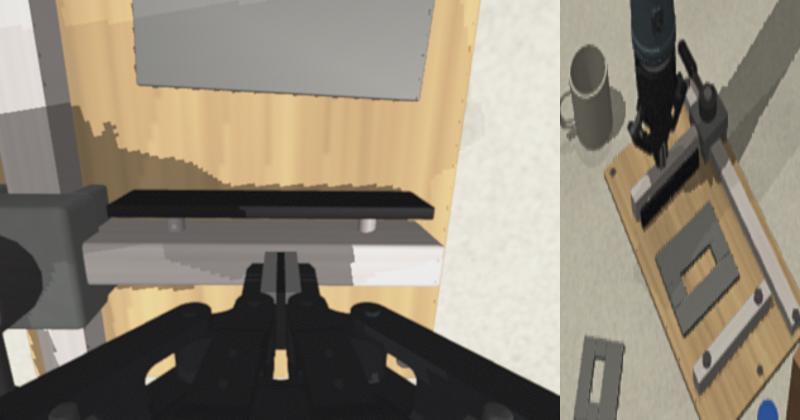

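```bash
python3 - <<'E'
from h import *
for n,y in(("s7",-.0586),("s8",-.1073)):
    for z in(.03,.045,.06): print(n,z,w2p("scene",np.r_[j2w(.03,y),z])[0].round(1))
t,s=tooljig();print(s["qpos"].round(2),s["joint_torque"].round(2),s["eef_rot"])
a=cv2.imread('pics/s7.png')[170:225,210:275];b=cv2.imread('pics/s8.png')[160:215,200:265]
cv2.imwrite('pics/v11.png',np.hstack([cv2.resize(a,None,fx=6,fy=6,interpolation=0),cv2.resize(b,None,fx=6,fy=6,interpolation=0)]))
E
```

```text
s7 0.03 [239.8 213.4]
s7 0.045 [239.5 210. ]
s7 0.06 [239.2 206.4]
s8 0.03 [229.4 201.2]
s8 0.045 [229.  197.6]
s8 0.06 [228.6 194.1]
[ 19.13  41.24 -19.36 100.85  19.37  41.21 -19.19] [-0.000e+00 -5.927e+01 -5.000e+00 -1.841e+01  1.000e-02  0.000e+00
  0.000e+00] [-1.79994963e+02  4.12133308e-03  8.12930021e+01]
```

View pics/v11.png

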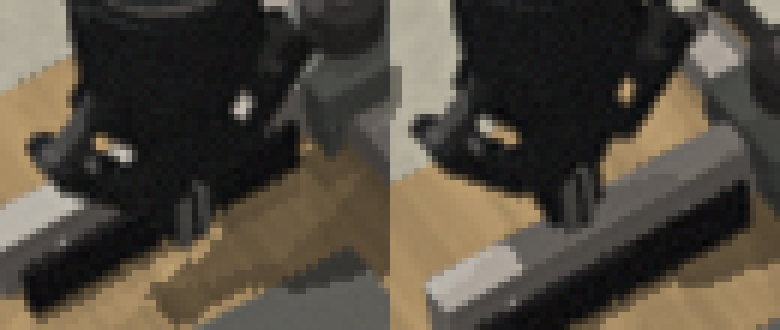

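The fingertip in both scene crops sits about 5 px higher than the reported TCP after correcting for the calibration offset. That means the real tips are about 20 mm above the TCP, which explains passing over the beam and only grazing the lever. I'll feel for the base to measure it.

Emit:
drive_tool(
  translation=[
    [0,0,-0.03],
    [0,0,-0.03],
    [-0.039,0,-0.03],
    [-0.039,0,-0.03],
    [-0.039,0,0.0],
    [-0.039,0,0.013],
    [-0.039,0,0.013],
    [-0.039,0,0.013],
  ],
  rot=[
    [0,0,0],
    [0,0,0],
    [0,0,0],
    [0,0,0],
    [0,0,0],
    [0,0,0],
    [0,0,0],
    [0,0,0],
  ],
  jaw=[1,1,1,1,1,1,1,1],
)

```text
t: 18.12
tool_pos: [0.5884, -0.1367, 0.0177]
eef_rot: [180.0, -0.0, 81.3]
wrist_force: [-0.3, -0.3, 0.3]
width: 0.0002
```

Emit:
drive_tool(
  translation=[
    [0,0,0.003],
    [0,0,0.006],
    [0,0,0.006],
  ],
  rot=[
    [0,0,0],
    [0,0,0],
    [0,0,0],
  ],
  jaw=[1,1,1],
)

```text
t: 18.5
tool_pos: [0.5876, -0.137, 0.011]
eef_rot: [-180.0, 0.0, 81.3]
wrist_force: [0.3, 0.0, 0.4]
width: -0.0001
```

Emit:
drive_tool(
  translation=[
    [0,0,0.004],
    [0,0,0.008],
    [0,0,0.008],
  ],
  rot=[
    [0,0,0],
    [0,0,0],
    [0,0,0],
  ],
  jaw=[1,1,1],
)

```text
t: 18.88
tool_pos: [0.5874, -0.1369, 0.0026]
eef_rot: [-179.9, 0.0, 81.3]
wrist_force: [0.4, 0.8, -0.1]
width: 0.0001
```

Emit:
drive_tool(
  translation=[
    [0.01,0,0],
    [0.018,0,0],
    [0.024,0,0],
    [0.03,0,0],
    [0.033,0,0],
    [0.036,0,0],
  ],
  rot=[
    [0,0,0],
    [0,0,0],
    [0,0,0],
    [0,0,0],
    [0,0,0],
    [0,0,0],
  ],
  jaw=[1,1,1,1,1,1],
)

```text
t: 19.62
tool_pos: [0.5933, -0.1027, 0.0033]
eef_rot: [180.0, 0.1, 81.3]
wrist_force: [-0.8, -5.3, 2.0]
width: 0.0002
```

That gives -5.3 N, so the fence is sliding. I'll push most of the way now.

Emit:
drive_tool(
  translation=[
    [0.005,0,0],
    [0.01,0,0],
    [0.015,0,0],
    [0.02,0,0],
    [0.025,0,0],
    [0.03,0,0],
    [0.035,0,0],
    [0.04,0,0],
    [0.044,0,0],
    [0.048,0,0],
    [0.052,0,0],
    [0.056,0,0],
    [0.06,0,0],
  ],
  rot=[
    [0,0,0],
    [0,0,0],
    [0,0,0],
    [0,0,0],
    [0,0,0],
    [0,0,0],
    [0,0,0],
    [0,0,0],
    [0,0,0],
    [0,0,0],
    [0,0,0],
    [0,0,0],
    [0,0,0],
  ],
  jaw=[1,1,1,1,1,1,1,1,1,1,1,1,1],
)

```text
t: 21.25
tool_pos: [0.6026, -0.0441, 0.0033]
eef_rot: [180.0, 0.1, 81.2]
wrist_force: [0.1, -6.6, 1.1]
width: -0.0003
```

```bash
cat > g.py <<'E'
from h import *
import sys
t,s=tooljig();print("tool",t.round(4),"Fjy",round(float((s["wrist_force"][:2]@RJ)[1]),2),s["t"])
im=save("wrist",sys.argv[1]);g=cv2.cvtColor(im,cv2.COLOR_RGB2HSV)
c=cal("wrist")
for l,z in(("board",.022),):
    for d in nets.masks_of(l,"wrist")[:1]:
        m=d["mask"];print(l,round(d["conf"],2),d["box"])
        for u in(170,220,340,390):
            v=np.where(m[:,u])[0]
            if len(v): print(u,((p2w("wrist",[(u,v.min()),(u,v.max())],z,c)[:,:2]-O)@RJ).round(4).tolist())
for u in(180,380): print("col",u,[tuple(x) for x in im[0:420:6,u]//10])
E
python3 g.py w9.png
```

```text
tool [ 0.0305 -0.0529  0.0033] Fjy -6.47 21.25
board 0.87 [94.8, 0.0, 363.3, 164.6]
170 [[-0.0083, 0.0533], [-0.0132, -0.0044]]
220 [[0.0091, 0.0407], [0.0069, -0.0048]]
340 [[0.0533, 0.0404], [0.0554, -0.0049]]
390 [[0.0707, 0.0532], [0.0756, -0.0049]]
col 180 [(np.uint8(11), np.uint8(11), np.uint8(11)), (np.uint8(12), np.uint8(12), np.uint8(12)), (np.uint8(14), np.uint8(14), np.uint8(13)), (np.uint8(14), np.uint8(14), np.uint8(14)), (np.uint8(15), np.uint8(15), np.uint8(15)), (np.uint8(14), np.uint8(14), np.uint8(14)), (np.uint8(14), np.uint8(14), np.uint8(13)), (np.uint8(14), np.uint8(14), np.uint8(13)), (np.uint8(14), np.uint8(14), np.uint8(14)), (np.uint8(14), np.uint8(14), np.uint8(14)), (np.uint8(14), np.uint8(14), np.uint8(13)), (np.uint8(14), np.uint8(14), np.uint8(13)), (np.uint8(14), np.uint8(14), np.uint8(14)), (np.uint8(14), np.uint8(14), np.uint8(13)), (np.uint8(14), np.uint8(14), np.uint8(13)), (np.uint8(14), np.uint8(14), np.uint8(13)), (np.uint8(14), np.uint8(14), np.uint8(13)), (np.uint8(14), np.uint8(14), np.uint8(13)), (np.uint8(14), np.uint8(14), np.uint8(13)), (
[... 4475 characters left out ...]
)), (np.uint8(3), np.uint8(3), np.uint8(3)), (np.uint8(2), np.uint8(2), np.uint8(2)), (np.uint8(2), np.uint8(2), np.uint8(2)), (np.uint8(4), np.uint8(3), np.uint8(4)), (np.uint8(3), np.uint8(3), np.uint8(4)), (np.uint8(3), np.uint8(3), np.uint8(3)), (np.uint8(3), np.uint8(3), np.uint8(3)), (np.uint8(3), np.uint8(3), np.uint8(3)), (np.uint8(3), np.uint8(3), np.uint8(3)), (np.uint8(4), np.uint8(4), np.uint8(5)), (np.uint8(3), np.uint8(3), np.uint8(3)), (np.uint8(2), np.uint8(2), np.uint8(2)), (np.uint8(2), np.uint8(2), np.uint8(3)), (np.uint8(2), np.uint8(2), np.uint8(2)), (np.uint8(2), np.uint8(2), np.uint8(2)), (np.uint8(2), np.uint8(2), np.uint8(3)), (np.uint8(2), np.uint8(2), np.uint8(2))]
```

The board's -y edge reads -4.4 to -4.9 mm at all four columns, so it is square to the plate. About 15 mm remains. I'll go 9 mm more and then step with force readings.

Emit:
drive_tool(
  translation=[
    [0.003,0,0],
    [0.006,0,0],
    [0.009,0,0],
  ],
  rot=[
    [0,0,0],
    [0,0,0],
    [0,0,0],
  ],
  jaw=[1,1,1],
)

```text
t: 21.72
tool_pos: [0.604, -0.035, 0.0033]
eef_rot: [180.0, 0.1, 81.2]
wrist_force: [0.1, -6.9, 1.5]
width: -0.0
```

Emit:
drive_tool(
  translation=[
    [0.0015,0,0],
    [0.003,0,0],
  ],
  rot=[
    [0,0,0],
    [0,0,0],
  ],
  jaw=[1,1],
)

```text
t: 21.98
tool_pos: [0.6044, -0.032, 0.0033]
eef_rot: [180.0, 0.1, 81.2]
wrist_force: [0.5, -6.4, 2.1]
width: -0.0002
```

Emit:
drive_tool(
  translation=[
    [0.001,0,0],
    [0.002,0,0],
  ],
  rot=[
    [0,0,0],
    [0,0,0],
  ],
  jaw=[1,1],
)

```text
t: 22.22
tool_pos: [0.6048, -0.0301, 0.0033]
eef_rot: [180.0, 0.1, 81.2]
wrist_force: [0.3, -6.3, 1.7]
width: -0.0002
```

Emit:
drive_tool(
  translation=[
    [0.001,0,0],
    [0.002,0,0],
  ],
  rot=[
    [0,0,0],
    [0,0,0],
  ],
  jaw=[1,1],
)

```text
t: 22.48
tool_pos: [0.6051, -0.0281, 0.0033]
eef_rot: [180.0, 0.1, 81.2]
wrist_force: [0.3, -5.8, 1.0]
width: 0.0003
```

Emit:
drive_tool(
  translation=[
    [0.001,0,0],
    [0.002,0,0],
  ],
  rot=[
    [0,0,0],
    [0,0,0],
  ],
  jaw=[1,1],
)

```text
t: 22.72
tool_pos: [0.6053, -0.0266, 0.0033]
eef_rot: [180.0, 0.1, 81.2]
wrist_force: [0.5, -8.0, 1.7]
width: -0.0001
```

Emit:
drive_tool(
  translation=[
    [0.001,0,0],
    [0.0015,0,0],
  ],
  rot=[
    [0,0,0],
    [0,0,0],
  ],
  jaw=[1,1],
)

```text
t: 22.98
tool_pos: [0.6055, -0.0257, 0.0033]
eef_rot: [180.0, 0.2, 81.2]
wrist_force: [0.1, -8.2, 1.6]
width: -0.0002
```

```bash
sed -i '/^for u in(180,380)/d' g.py; python3 g.py w10.png
```

```text
tool [ 0.0306 -0.0342  0.0033] Fjy -8.12 22.975
board 0.89 [95.8, 0.0, 362.8, 165.3]
170 [[-0.008, 0.0709], [-0.0132, 0.0121]]
220 [[0.0092, 0.0571], [0.007, 0.0117]]
340 [[0.0536, 0.0566], [0.0556, 0.0116]]
390 [[0.0709, 0.0708], [0.0758, 0.0115]]
```

Emit:
drive_tool(
  translation=[
    [0.0008,0,0],
    [0.0008,0,0],
  ],
  rot=[
    [0,0,0],
    [0,0,0],
  ],
  jaw=[1,1],
)

```text
t: 23.32
tool_pos: [0.6055, -0.0251, 0.0033]
eef_rot: [180.0, 0.2, 81.2]
wrist_force: [-0.9, -8.3, 2.9]
width: 0.0001
```

```bash
python3 g.py w11.png
```

```text
tool [ 0.0306 -0.0337  0.0033] Fjy -8.36 23.325
board 0.59 [94.8, 0.0, 361.7, 168.2]
170 [[-0.008, 0.0715], [-0.0132, 0.0119]]
220 [[0.0092, 0.0569], [0.007, 0.0118]]
340 [[0.0536, 0.0565], [0.0556, 0.0113]]
390 [[0.0709, 0.0713], [0.0759, 0.0108]]
```

The board's edge has stayed at about 11.5 mm while the force rose about 2 N, so contact is light with roughly 2 mm of compression. I'll release and check that the fence holds.

Emit:
drive_tool(
  translation=[
    [-0.005,0,0],
    [-0.02,0,0],
    [-0.02,0,-0.05],
    [-0.02,0,-0.1],
    [-0.02,0,-0.1],
    [-0.04,-0.06,-0.1],
    [-0.057,-0.12,-0.1],
    [-0.057,-0.16,-0.1],
    [-0.057,-0.16,-0.1],
    [-0.057,-0.16,-0.1],
  ],
  rot=[
    [0,0,0],
    [0,0,0],
    [0,0,0],
    [0,0,0],
    [0,0,0],
    [0,0,0],
    [0,0,0],
    [0,0,0],
    [0,0,0],
    [0,0,0],
  ],
  jaw=[1,1,1,1,1,1,1,1,1,1],
)

```text
t: 24.68
tool_pos: [0.4393, -0.0542, 0.103]
eef_rot: [180.0, -0.0, 81.3]
wrist_force: [0.7, -0.6, 0.6]
width: -0.0
```

```bash
cat > k.py <<'E'
from h import *
import sys
n=sys.argv[1]
t,s=tooljig();print("tool",t.round(4),"F",s["wrist_force"].round(2),s["t"])
c=cal("wrist");w=save("wrist",n+"w.png")
for l,z in(("lever",.08),("board",.022),("fence",.05)):
    for cam in("wrist","scene"):
        if l=="lever" and cam=="scene" : save("scene",n+"s.png")
        if cam=="scene" and l!="lever": read_camera("scene")
        else: pass
        for d in nets.masks_of(l,cam)[:1]:
            m=d["mask"].astype(np.uint8);q=max(cv2.findContours(m,0,2)[0],key=cv2.contourArea)
            uv=cv2.boxPoints(cv2.minAreaRect(q));print(l,cam,round(d["conf"],2),((p2w(cam,uv,z)[:,:2]-O)@RJ).round(3).tolist())
E
python3 k.py a
python3 - <<'E'
import cv2,numpy as np
a=cv2.imread('pics/aw.png');b=cv2.imread('pics/as.png')[130:330,140:360]
cv2.imwrite('pics/v12.png',np.hstack([cv2.resize(a,(400,300)),cv2.resize(b,(380,345))[:300]]))
E
```

```text
tool [-0.1294 -0.0876  0.103 ] F [ 0.67 -0.58  0.56] 24.675
lever wrist 0.63 [[-0.099, -0.114], [-0.104, 0.007], [-0.065, 0.007], [-0.052, -0.114]]
lever scene 0.62 [[-0.076, -0.111], [-0.123, -0.116], [-0.102, 0.015], [-0.058, 0.019]]
board wrist 0.73 [[-0.041, 0.042], [0.04, 0.042], [0.046, 0.014], [-0.038, 0.014]]
board scene 0.85 [[0.312, 0.032], [0.246, -0.046], [0.194, 0.018], [0.262, 0.091]]
fence wrist 0.69 [[-0.119, 0.017], [0.024, 0.017], [0.056, -0.131], [-0.117, -0.131]]
fence scene 0.75 [[0.115, -0.01], [-0.106, -0.137], [-0.147, 0.008], [0.071, 0.116]]
```

Emit:
drive_tool(
  translation=[
    [0,0,0.03],
    [0,0,0.069],
    [0,0,0.069],
    [0,0.01,0.069],
    [0,0.019,0.069],
    [-0.002,0.026,0.069],
    [-0.004,0.032,0.069],
    [-0.005,0.039,0.069],
    [-0.006,0.047,0.069],
    [-0.005,0.054,0.069],
    [-0.004,0.062,0.069],
    [-0.004,0.062,0.069],
  ],
  rot=[
    [0,0,0],
    [0,0,0],
    [0,0,0],
    [0,0,0],
    [0,0,0],
    [0,0,0],
    [0,0,0],
    [0,0,0],
    [0,0,0],
    [0,0,0],
    [0,0,0],
    [0,0,0],
  ],
  jaw=[1,1,1,1,1,1,1,1,1,1,1,1],
)

```text
t: 26.68
tool_pos: [0.5003, -0.0675, 0.0342]
eef_rot: [179.9, -0.0, 81.3]
wrist_force: [-0.4, 0.7, -0.0]
width: 0.0001
```

```bash
python3 k.py b
```

```text
tool [-0.067  -0.0914  0.0342] F [-0.36  0.73 -0.03] 26.675
lever wrist 0.68 [[-0.109, -0.001], [-0.074, 0.012], [-0.026, -0.093], [-0.069, -0.114]]
lever scene 0.96 [[-0.005, -0.068], [-0.039, -0.103], [-0.11, -0.01], [-0.075, 0.022]]
board wrist 0.93 [[-0.038, 0.021], [0.054, 0.021], [0.055, 0.016], [-0.037, 0.016]]
board scene 0.87 [[0.093, 0.013], [-0.054, 0.01], [-0.036, 0.115], [0.104, 0.113]]
fence wrist 0.84 [[-0.121, 0.014], [0.035, 0.014], [0.063, -0.115], [-0.135, -0.115]]
fence scene 0.62 [[0.09, -0.122], [-0.157, -0.124], [-0.117, 0.035], [0.112, 0.027]]
```

Emit:
drive_tool(
  translation=[
    [0.002,0.008,0],
    [0.005,0.015,0],
    [0.009,0.023,0],
    [0.013,0.03,0],
    [0.019,0.036,0],
    [0.025,0.042,0],
    [0.032,0.047,0],
    [0.04,0.052,0],
    [0.04,0.052,0],
  ],
  rot=[
    [0,0,0],
    [0,0,0],
    [0,0,0],
    [0,0,0],
    [0,0,0],
    [0,0,0],
    [0,0,0],
    [0,0,0],
    [0,0,0],
  ],
  jaw=[1,1,1,1,1,1,1,1,1],
)

```text
t: 28.3
tool_pos: [0.5555, -0.0362, 0.0331]
eef_rot: [-179.8, 0.1, 81.3]
wrist_force: [0.6, 0.7, 0.1]
width: -0.0001
```

```bash
python3 k.py c
```

```text
tool [-0.0172 -0.0522  0.0331] F [0.56 0.66 0.09] 28.3
lever wrist 0.74 [[-0.109, -0.029], [-0.097, 0.012], [0.021, -0.001], [0.02, -0.045]]
lever scene 0.67 [[0.005, -0.062], [-0.111, -0.022], [-0.089, 0.021], [0.024, -0.019]]
board wrist 0.75 [[-0.032, 0.061], [0.098, 0.061], [0.108, 0.012], [-0.034, 0.012]]
board scene 0.91 [[0.311, 0.033], [0.253, -0.045], [0.195, 0.017], [0.255, 0.091]]
fence wrist 0.73 [[-0.137, -0.054], [-0.12, 0.019], [0.098, 0.012], [0.111, -0.063]]
fence scene 0.59 [[0.099, -0.057], [-0.138, -0.053], [-0.115, 0.036], [0.112, 0.027]]
```

Emit:
drive_tool(
  translation=[
    [0.005,0.002,0],
    [0.01,0.004,0],
    [0.014,0.005,0],
    [0.014,0.005,0],
  ],
  rot=[
    [0,0,0],
    [0,0,0],
    [0,0,0],
    [0,0,0],
  ],
  jaw=[1,1,1,1],
)

```text
t: 29.3
tool_pos: [0.5641, -0.0218, 0.0341]
eef_rot: [180.0, -0.0, 81.3]
wrist_force: [0.2, 0.4, 0.1]
width: -0.0001
```

Emit:
drive_tool(
  translation=[
    [0.002,0,0],
    [0.004,0,0],
    [0.004,0,0],
  ],
  rot=[
    [0,0,0],
    [0,0,0],
    [0,0,0],
  ],
  jaw=[1,1,1],
)

```text
t: 29.68
tool_pos: [0.5648, -0.0186, 0.0342]
eef_rot: [180.0, -0.0, 81.3]
wrist_force: [-0.0, -1.3, -0.7]
width: -0.0001
```

Emit:
drive_tool(
  translation=[
    [0.001,0,0],
    [0.002,0,0],
    [0.002,0,0],
  ],
  rot=[
    [0,0,0],
    [0,0,0],
    [0,0,0],
  ],
  jaw=[1,1,1],
)

```text
t: 30.05
tool_pos: [0.5647, -0.0183, 0.0342]
eef_rot: [180.0, 0.1, 81.2]
wrist_force: [0.2, -5.4, 1.9]
width: 0.0002
```

Emit:
drive_tool(
  translation=[
    [0.001,0,0],
    [0.002,0,0],
    [0.002,0,0],
  ],
  rot=[
    [0,0,0],
    [0,0,0],
    [0,0,0],
  ],
  jaw=[1,1,1],
)

```text
t: 30.42
tool_pos: [0.5648, -0.0181, 0.0342]
eef_rot: [-180.0, 0.2, 81.2]
wrist_force: [-0.4, -9.1, 2.1]
width: 0.0
```

```bash
python3 k.py d
```

```text
tool [-0.0108 -0.033   0.0342] F [-0.41 -9.06  2.07] 30.425
lever wrist 0.67 [[-0.103, 0.007], [0.015, 0.021], [0.022, -0.019], [-0.108, -0.036]]
board wrist 0.57 [[-0.034, 0.079], [0.095, 0.079], [0.107, 0.011], [-0.037, 0.011]]
board scene 0.86 [[0.094, 0.012], [-0.051, 0.011], [-0.032, 0.115], [0.106, 0.111]]
fence wrist 0.69 [[-0.125, 0.016], [0.087, 0.041], [0.107, -0.023], [-0.132, -0.056]]
fence scene 0.92 [[0.1, -0.044], [-0.132, -0.05], [-0.114, 0.029], [0.109, 0.03]]
```

The lever is hard against its stop: 9 N with no motion. The implied fence position of -16 mm matches where I left it. I'll back off, rise and check.

Emit:
drive_tool(
  translation=[
    [-0.01,0,0],
    [-0.03,0,0],
    [-0.03,0,-0.05],
    [-0.03,0,-0.11],
    [-0.06,0,-0.14],
    [-0.1,0.03,-0.16],
    [-0.15,0.05,-0.16],
    [-0.2,0.05,-0.16],
    [-0.25,0.05,-0.16],
    [-0.25,0.05,-0.16],
    [-0.25,0.05,-0.16],
  ],
  rot=[
    [0,0,0],
    [0,0,0],
    [0,0,0],
    [0,0,0],
    [0,0,0],
    [0,0,0],
    [0,0,0],
    [0,0,0],
    [0,0,0],
    [0,0,0],
    [0,0,0],
  ],
  jaw=[1,1,1,1,1,1,1,1,1,1,1],
)

```text
t: 32.3
tool_pos: [0.5762, -0.2692, 0.1938]
eef_rot: [-180.0, -0.1, 81.3]
wrist_force: [0.7, 0.9, 0.4]
width: -0.0002
```

```bash
python3 k.py e; python3 - <<'E'
from h import *
save("top","et.png")
a=cv2.imread('pics/et.png')[140:280,180:360];b=cv2.imread('pics/es.png')[140:330,150:370]
cv2.imwrite('pics/v13.png',np.hstack([cv2.resize(a,None,fx=2.25,fy=2.25,interpolation=2),cv2.resize(b,(390,315),interpolation=2)]) if 0 else np.vstack([cv2.resize(a,(720,560),interpolation=2)]))
x=cv2.resize(a,(450,350),interpolation=2);y=cv2.resize(b,(345,350)[:2],interpolation=2)
cv2.imwrite('pics/v13.png',np.hstack([x,y]))
E
```

```text
tool [ 0.0385 -0.2794  0.1938] F [0.74 0.87 0.42] 32.3
lever scene 0.69 [[0.005, -0.05], [-0.114, -0.029], [-0.094, 0.022], [0.022, -0.0]]
board scene 0.8 [[-0.24, 0.19], [-0.355, 0.148], [-0.38, 0.289], [-0.269, 0.322]]
fence scene 0.71 [[0.099, -0.051], [-0.137, -0.049], [-0.116, 0.032], [0.11, 0.025]]
```

The picture limit is reached, so I'll check the lever angle, the board's squareness and the gap to the stop numerically from images.

```bash
python3 - <<'E'
from h import *
def samp(cam,f,pts): 
    uv=w2p(cam,pts).astype(np.float32);im=cv2.cvtColor(cv2.imread(f),6).astype(np.float32)
    return cv2.remap(im,uv[:,0:1],uv[:,1:2],1).ravel()
P=lambda x,y,z:np.r_[j2w(x,y),z]
for cam,f in(("scene","pics/es.png"),("top","pics/et.png")):
    best=[]
    for fy in np.arange(-.024,-.004,.002):
        for th in np.arange(-.2,1.7,.05):
            v=samp(cam,f,[P(-.085+r*np.cos(th),fy-r*np.sin(th),.085) for r in np.linspace(.06,.092,9)])
            best.append((v.mean().round(1),round(th,2),round(fy,3)))
    print(cam,sorted(best)[:6])
    for x in(-.03,0.1-.015,.03):
        print(cam,x,[int(v) for v in samp(cam,f,[P(x,y,.022) for y in np.arange(-.0,.16,.004)])])
# initial reference
print("ref top0", sorted((samp("top","pics/top0.png",[P(-.085+r*np.cos(th),fy-r*np.sin(th),.085) for r in np.linspace(.06,.092,9)]).mean().round(1),round(th,2),round(fy,3)) for fy in np.arange(-.112,-.096,.002) for th in np.arange(-.2,.5,.05))[:4])
for l in("board","fence","lever","softener","mug","carton"):
    for d in nets.masks_of(l,"top")[:2]:
        m=d["mask"].astype(np.uint8);q=max(cv2.findContours(m,0,2)[0],key=cv2.contourArea)
        print(l,round(d["conf"],2),d["box"],cv2.minAreaRect(q)[2], ((p2w("top",cv2.boxPoints(cv2.minAreaRect(q)),.022)[:,:2]-O)@RJ).round(3).tolist())
E
```

```text
scene [(np.float32(19.5), np.float64(-0.1), np.float64(-0.008)), (np.float32(19.9), np.float64(-0.15), np.float64(-0.012)), (np.float32(20.0), np.float64(-0.1), np.float64(-0.006)), (np.float32(20.7), np.float64(-0.2), np.float64(-0.016)), (np.float32(21.6), np.float64(-0.15), np.float64(-0.01)), (np.float32(22.3), np.float64(-0.05), np.float64(-0.006))]
scene -0.03 [16, 12, 10, 56, 96, 98, 96, 96, 96, 96, 96, 95, 96, 96, 96, 97, 96, 98, 97, 97, 96, 97, 96, 97, 95, 97, 97, 95, 103, 164, 171, 169, 171, 169, 119, 67, 68, 112, 140, 147]
scene 0.085 [12, 14, 17, 55, 93, 98, 98, 98, 97, 98, 98, 98, 97, 98, 97, 97, 97, 97, 98, 97, 98, 98, 84, 97, 98, 97, 99, 96, 110, 152, 105, 70, 103, 154, 94, 67, 67, 87, 131, 136]
scene 0.03 [16, 14, 13, 46, 92, 96, 97, 97, 97, 97, 98, 96, 97, 97, 96, 44, 110, 139, 136, 135, 135, 134, 105, 96, 97, 97, 97, 95, 103, 167, 169, 170, 172, 171, 99, 68, 69, 98, 127, 134]
top [(np.float32(9.9), np.float64(-0.0), np.float64(-0.018)), (np.float32(10.4), np.float64(-0.05), np.float64(-0.022)), (np.float32(10.6), np.float64(0.05), np.float64(-0.014)), (np.float32(11
[... 1193 characters left out ...]
258.6, 172.8, 23.5, 80.3] 4.085616588592529 [[-0.12, 0.016], [0.1, 0.03], [0.103, -0.028], [-0.117, -0.04]]
fence 0.5 [193.6, 158.8, 155.3, 103.2] 8.365885734558105 [[-0.121, 0.203], [0.122, 0.203], [0.115, -0.203], [-0.127, -0.195]]
lever 0.86 [261.8, 199.7, 19.8, 46.4] 3.3664605617523193 [[-0.103, 0.007], [0.025, 0.016], [0.028, -0.021], [-0.1, -0.03]]
softener 0.92 [159.2, 144.4, 28.1, 34.9] 45.0 [[0.097, 0.367], [0.156, 0.324], [0.092, 0.241], [0.034, 0.284]]
mug 0.63 [357.5, 160.4, 32.7, 42.6] 12.528807640075684 [[0.058, -0.23], [0.183, -0.243], [0.176, -0.32], [0.051, -0.306]]
carton 0.63 [149.3, 193.4, 39.0, 38.5] 90.0 [[-0.004, 0.349], [0.01, 0.248], [-0.099, 0.232], [-0.113, 0.331]]
```

Emit:
drive_tool(
  translation=[
    [0.06,0,0.02],
    [0.12,0,0.05],
    [0.17,0,0.08],
    [0.2,0,0.08],
    [0.2,0,0.08],
    [0.2,0,0.08],
  ],
  rot=[
    [0,0,0],
    [0,0,0],
    [0,0,0],
    [0,0,0],
    [0,0,0],
    [0,0,0],
  ],
  jaw=[1,1,1,1,1,1],
)

```text
t: 33.9
tool_pos: [0.607, -0.0733, 0.1143]
eef_rot: [180.0, 0.1, 81.2]
wrist_force: [-0.2, -0.8, -0.4]
width: 0.0003
```

```bash
cat > q.py <<'E'
from h import *
c=cal("wrist");im=cv2.cvtColor(read_camera("wrist"),cv2.COLOR_RGB2GRAY).astype(np.float32)
print(tooljig()[0].round(4))
P=lambda x,y,z:np.r_[j2w(x,y),z]
for x in(.06,.075,.09):
  for z,y0,y1 in((.05,-.05,.03),(.022,0,.03)):
    ys=np.arange(y0,y1,.001);uv=w2p("wrist",[P(x,y,z) for y in ys],c).astype(np.float32)
    v=cv2.remap(im,uv[:,:1],uv[:,1:],1).ravel()
    g=np.diff(v);print(x,z,uv[[0,-1]].round().tolist(),[(round(float(ys[i]+.0005),4),int(g[i])) for i in np.where(abs(g)>8)[0]])
E
python3 q.py
```

```text
[ 0.0393 -0.0817  0.1143]
0.06 0.05 [[312.0, 165.0], [315.0, 29.0]] [(-0.0225, 42), (-0.0215, 22), (-0.0045, -18), (-0.0035, -77), (-0.0025, -35), (0.0025, -27), (0.0035, -51), (0.0045, 16), (0.0055, 16), (0.0095, 30), (0.0105, 59), (0.0115, 16)]
0.06 0.022 [[310.0, 84.0], [311.0, 37.0]] [(0.0015, 25), (0.0025, 21), (0.0035, -23), (0.0045, -65), (0.0055, -39), (0.0065, 18), (0.0075, 14), (0.0125, 50), (0.0135, 45)]
0.075 0.05 [[335.0, 165.0], [341.0, 29.0]] [(-0.0225, 41), (-0.0215, 19), (-0.0045, -21), (-0.0035, -35), (0.0015, -11), (0.0025, -62), (0.0035, -81), (0.0045, 16), (0.0055, 16), (0.0095, 28), (0.0105, 62), (0.0115, 14)]
0.075 0.022 [[332.0, 84.0], [334.0, 37.0]] [(0.0015, -8), (0.0045, -28), (0.0055, -82), (0.0065, -41), (0.0075, 13), (0.0125, 50), (0.0135, 47)]
0.09 0.05 [[359.0, 165.0], [367.0, 29.0]] [(-0.0225, 39), (-0.0215, 14), (-0.0045, -28), (-0.0035, -18), (0.0025, -54), (0.0035, -93), (0.0045, 8), (0.0055, 14), (0.0095, 60), (0.0105, 64), (0.0115, 9)]
0.09 0.022 [[354.0, 84.0], [357.0, 37.0]] [(0.0035, -25), (0.0045, -75), (0.0055, -56), (0.0065, 21), (0.0075, 13), (0.0115, 10), (0.0125, 58), (0.0135, 35)]
```

```bash
cat > r.py <<'E'
from h import *
K,r,t=cal("wrist");s=ctrl.get_state()
Rt=Ro.from_euler('xyz',s["eef_rot"],degrees=True);Rc=Ro.from_rotvec(r)
Rct=Rc*Rt;pc=Rt.inv().apply(-Rc.inv().apply(t)-s["tool_pos"])  # cam centre in tool
P=lambda x,y,z:np.r_[j2w(x,y),z]
save("wrist","now.png")
for n,pos,rot,f in(("w8",[.5938,-.0978,.0301],[180,0,81.3],-.105),("w9",[.6026,-.0441,.0033],[180,.1,81.2],-.034),("w11",[.6055,-.0251,.0033],[180,.2,81.2],-.0165),("now",s["tool_pos"],s["eef_rot"],-.0145)):
    R2=Ro.from_euler('xyz',rot,degrees=True);Rw=Rct*R2.inv();c=(K,Rw.as_rotvec(),-Rw.apply(np.array(pos)+R2.apply(pc)))
    im=cv2.cvtColor(cv2.imread(f'pics/{n}.png'),6).astype(np.float32)
    for x in(.06,.068,.076,.084):
        ys=np.arange(f-.014,f+.032,.0005);uv=w2p("wrist",[P(x,y,.05) for y in ys],c).astype(np.float32)
        v=cv2.GaussianBlur(cv2.remap(im,uv[:,:1],uv[:,1:],1),(1,5),0).ravel();g=np.diff(v)
        print(n,x,[(round(float((ys[i]+.00025-f)*1000),1),int(g[i])) for i in range(1,len(g)-1) if abs(g[i])>6 and abs(g[i])>=abs(g[i-1]) and abs(g[i])>abs(g[i+1])])
E
python3 r.py
```

```text
w8 0.06 [(-10.7, -20), (8.8, -9), (20.8, -16), (25.8, -9)]
w8 0.068 [(-10.2, 10), (8.8, -29), (14.8, 28), (20.8, -44), (25.8, -10)]
w8 0.076 [(-10.2, 9), (8.8, -30), (20.3, -15), (25.8, -10)]
w8 0.084 [(-10.2, 8), (8.8, -29), (20.8, -17), (25.8, -9)]
w9 0.06 [(-8.2, -20), (-5.2, 27), (11.3, -31), (22.8, -24), (27.8, -9)]
w9 0.068 [(-8.2, -19), (-4.2, 20), (11.3, -30), (16.3, 28), (18.3, -7), (20.3, 14), (22.3, -50), (27.8, -9)]
w9 0.076 [(-7.7, 8), (10.8, -30), (20.8, 15), (22.3, -32), (27.8, -10)]
w9 0.084 [(-7.7, 6), (10.8, -31), (19.8, 31), (22.3, -45), (27.8, -10), (30.8, 15)]
w11 0.06 [(-6.7, -19), (-3.2, 29), (12.8, -31), (22.3, -17), (27.3, -9)]
w11 0.068 [(-6.7, -21), (-2.2, 28), (12.8, -31), (17.3, 33), (22.3, -47), (27.3, -10)]
w11 0.076 [(-5.7, 7), (12.8, -31), (22.3, -16), (27.3, -10)]
w11 0.084 [(-5.7, 6), (12.8, -31), (22.3, -16), (27.3, -10), (30.8, 10)]
now 0.06 [(-7.7, 19), (11.3, -33), (17.8, -20), (19.8, 8), (24.8, 28)]
now 0.068 [(-7.7, 19), (10.8, -27), (18.3, -28), (24.8, 28)]
now 0.076 [(-7.7, 17), (10.8, -15), (17.3, -36), (19.8, 9), (24.8, 27)]
now 0.084 [(-7.7, 16), (10.8, -15), (17.3, -37), (19.8, 9), (24.8, 28)]
```

The plate is still about 3 mm compressed relative to its free state (32.5 mm now, 33 mm under the push, 36 mm free). The lever is shut and the robot is clear, so I'm handing in.

```bash
python3 -c "
from h import *
print(ctrl.get_state()['wrist_force'].round(2));print(ctrl.hand_in())"
```

```text
[-0.7  -0.43 -0.35]
the job is handed in; nothing more can be done
None
```

I flipped the lever open, pushed the fence until its sprung face squared the grey board against the end stop, and locked the lever shut again. I then backed the arm clear and handed the job in. That was at about 34 s of the 67 s limit.

**Last checks:**
- **Lever:** it took 9 N at the stop with no movement, and the top image puts it at 0 rad.
- **Board:** it lies square, with no gap showing at the end stop.
- **Sprung face:** it is pushed in about 3 mm, roughly 5 N. Image edges put its front 32.5 mm from the beam's back now, against 33 mm while I was pushing and 36 mm when free.
- **Bottle, mug and carton:** they stand where they were, within what the images can resolve.

**What went wrong or disagreed:**
- **Finger height:** the real fingertips sit about 22 mm above the reported tool point. My first opening sweep only grazed the lever, which ended up shut again. My first push passed over the beam without touching it. I corrected the height and redid both.
- **Compression estimates:** force readings suggested only about 0.5 to 1 mm, while positions and images gave 2 to 3 mm. One rough absolute reading after locking gave about 0 ± 1 mm. I trusted the comparison between images.
- **Scene camera:** its best fit for the lever angle was slightly off, at -0.1 rad.
- **Final look:** the picture limit was used up, so these last checks are measurements from the images, not a look at a final picture.

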